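Open a sealed centrifuge bucket and rack its tube

TASK

The centrifuge run is over: open the sealed bucket that stands in its loading stand by pressing its spring-loaded cap down by the bar until you feel it meet the seat, firmly but never hard, and twisting it counter-clockwise free of its catch. Set the cap down gently, right way up, in the steel tray. Then take the tube out of the bucket, lower it upright to the bottom of a free hole of the white rack, and leave everything else as it stands.

Things in the scene. Friction and masses are not known exactly. Their poses are not given: they have to be found in the camera images.
- bucket: Aluminium centrifuge bucket, 86 mm across, rim 70 mm above the bench, in a round grey loading stand (112 mm across) fixed to the bench. Origin: centre of the stand's underside; z up, the bucket's axis. Inside the rim, pockets at the +x and -x sides hold the cap's two lugs up under a ledge: at the start the cap's x axis is within 2 degrees of the bucket's and the cap's origin at z = 54 mm.
- collar (a point): Centre of the bucket's rim, 70 mm up. Counter-clockwise seen from above, each pocket is closed by a hanging catch tooth. Its depth differs between buckets and cannot be seen: lugs pass below it once the cap is 2.5 to 11 mm down; a firm seat stops the cap 1.5 mm further. Held there it turns; 38 to 60 degrees from the start it lifts straight out; end stop near 65. Twisted too high, the lugs jam.
- bore (a point): Centre of the floor of the bore in which the tube stands (33 mm wide at the floor, wider above), 10 mm above the bench, on the bucket's axis.
- cap: Sealing cap: clear hollow dome, rim 56 mm across, 58 mm high, grip bar on top, two grey lugs at the rim along its x axis (70 mm over both, 4 to 8 mm above the rim's edge). About 0.12 kg. Origin: centre of the rim's lower edge; z up. It covers the tube: lift its rim straight up past 94 mm to clear. Never force cap and bucket together with more than 28 N, sideways or down, spring included.
- bar (a point): Middle of the top of the cap's straight grey grip bar, 83 mm above the cap's origin. Bar: 40 mm long along the cap's x axis, 14 mm thick along y, 25 mm tall (58 to 83 mm above the origin). Under the cap a spring pushes back with about 3.5 N at the start and 0.4 N more per mm; at the seat the force climbs steeply. About 12 N on the bar is enough to be on the seat.
- tube: Self-standing 50 ml tube with a ribbed screw cap, 84 mm tall: body 30 mm across, cap 35 mm across from z = 70 to 84 mm. Mass about 0.06 kg. It stands upright in the bucket's bore under the sealing cap and sticks 24 mm out of the rim once that is off. Origin: centre of its foot; z along the tube.
- rack: White rack with three round holes in one row along its x axis, fixed to the bench: 168 mm (x) by 62 mm (y), top plate 48 mm above the bench, holes 36 mm across at x = -52, 0 and +52 mm, inner floor 5 mm above the bench. Origin: centre of its underside. It stands left or right of the bucket. The hole at x = +52 mm is taken by the tall tube; the other two are free.
- hole0 (a point): Centre of the mouth (48 mm above the bench) of the rack's free end hole, at x = -52 mm in the rack's frame.
- hole1 (a point): Centre of the mouth (48 mm above the bench) of the rack's free middle hole, at the rack's centre.
- tray: Shallow square steel tray, fixed to the bench, 150 by 150 mm, walls 14 mm high and 3 mm thick, floor 3 mm above the bench. Origin: centre of its underside. It stands on the other side of the bucket from the rack.
- tall_tube: Another 50 ml tube, 116 mm tall, cap 35 mm across, standing in the rack's hole at x = +52 mm; stays there. Origin: centre of its foot.
- bottle_b: Square bottle with a screw cap, 61 x 61 x 138 mm, standing behind the bucket; stays there. Origin: centre of its underside.
- bottle_c: Open bottle, 58 x 58 x 116 mm, standing behind the bucket; stays there. Origin: centre of its underside.
- petri: Petri dish, 91 mm across, 16 mm high, lying at the bench's front edge; stays there. Origin: centre of its underside.

How it is judged:
By the outcome, as a careful person would: the job done as asked, in the order asked, and still so for the second after the job is handed in, with the robot touching nothing.
It also fails if it takes over 61 s, if anything falls off the work surface, if the arm or the gripper's body presses on something with over 40 N, if the wrist force passes 120 N, or if a joint passes its speed limit or range.

ROBOT

A 6-joint arm with a two-finger parallel gripper is mounted at the origin on a cart in front of the work surface, level with it; the furniture and walls round the work are solid. World frame = base frame: x ahead of the robot, y to its left, z up, the work surface at z = 0. Lengths are in mm, angles in rad, forces in N, time in s.
With the tool pointing down it reaches from about 300 to 775 mm from the base axis. Payload 14.6 kg.
Tool frame: the origin (TCP) lies at the very end of the fingers, on their centre line; the grasp point (between the pads) lies 19 mm behind it; z points along the fingers, y is the line along which they close (so a half turn about z gives the same grasp; the last joint's range is limited). The gripper opens to 94 mm and grips with 3 to 60 N. Pads are 16 mm wide; open, the fingers measure 119 mm over their backs; the gripper's body (75 mm by 177 mm) begins 78 mm behind the grasp point.
Start: joints at [-1.363, 0.3, 1.521, -0, 1.321, -0.067], TCP at [149.238, -529.355, 205.446] pointing down, gripper open.
Joint ranges: [-3.03, 3.03], [-0.79, 2.21], [0.23, 2.52], [-1.04, 4.18], [0, 3.07], [-2.55, 2.55]. Speed limits (rad/s): [2.22, 2.22, 2.57, 3.14, 3.14, 3.14].

INTERFACE

Orientations are given as [roll, pitch, yaw] about the fixed x, y, z axes, in that order (R = Rz(yaw) Ry(pitch) Rx(roll)).
In Python, from cell import manip gives the robot as it stands.
- The arm moves only by the tool servo_tool, never from a script. Its argument "motion" is a list that holds one entry, the list of rows, each a list of 7 numbers: the shift along the world's x, y, z as a fraction of full scale, then the turn, a rotation vector about the world's x, y, z as a fraction of full scale, then the closure, from 0 (fully open) to 1 (shut). In form: [[[x, y, z, rx, ry, rz, gripper], ...]]. A call has 1 to 10 rows; each row is the pose to reach, as a shift and turn from the pose commanded when the call began, turning the shorter way round; what a row does not reach only later rows make up. Full scale, the value 1, is 0.5 m for a shift and pi rad for a turn. A row lasts 1/10 s, in which the tool goes at most 50 mm and 8.59 degrees, less where a joint would pass 70% of its speed; a pose out of reach is approached as far as the arm can. A call with a number of a shift or a turn outside -1 to 1 is refused whole. A call with a gripper value outside its range is refused whole. The fingers move at their own pace and stop on an object; "newtons" is the grip in N (left out, the last holds). Time passes only in rows, so rows that repeat a pose let the fingers close. It gives the time, the measured TCP pose, the force, the opening and the grip force at its end, in the units of the state.
- manip.read_state(): the state, without advancing time (a new reading comes with each control period).
- manip.camera(name): name is "scene" or "top" or "wrist"; returns a dict with "frame" (400x640x3 uint8, red, green, blue), "range_z" (400x640 float32, mm along the optical axis (not along the pixel's ray), 0 where there is no reading), "vfov" (degrees; the focal length in pixels is half the picture's height over the tangent of half this angle, whatever the lens; pixels are square), "cx", "cy" (the principal point, pixels), "k1" (the pictures are not rectified: a ray, as slopes to the right and down, at radius r is drawn at 1 + k1 r^2 times it, then the intrinsics apply), "cam_to_world" (4x4, takes a point from camera to world coordinates). Camera axes: x right, y down, z forward; pixel columns grow to the right and rows downward; lengths in mm; the calibration is good to about 2 mm. A picture is of the moment at which its call begins.
- manip.sign_off(): hands the job in; it is judged then, once.
The state is a dict: "clock": time; "joints": joint angles; "qd": joint speeds; "effort": joint torques, N m; "eef_pos": TCP position; "eef_rot": TCP orientation; "wrist_force": force on the tool from outside, world axes, zero at the start; "moment": the same for the moment, N m; "finger_gap": finger opening in mm; "finger_force": force on a finger pad.
Only numpy, scipy, OpenCV 4.12 (cv2) and the standard library are available. Lean on these libraries where they do the work, as an engineer would, in place of code of your own. Each camera call takes 0.05 s, during which the arm holds its last target. There are 200 camera calls.

## Working session

There is one attempt and no reset: what is moved stays moved. The work goes in short steps, Python scripts to look and compute and a tool call to move; the robot and the scene stay as the last step left them, time stands still between calls to the robot, and variables do not carry over. Pictures are saved under pics/ and viewed, at most 10 in all, crops included, and the job is handed in when it is done.

Besides the shell and the picture viewer there is one more tool, called after "Request:" in YAML: its name, and indented under it one key for each argument. servo_tool: Moves the arm, as the interface text tells. Its arguments: {"type":"object","properties":{"motion":{"type":"array"},"newtons":{"type":"number"}},"required":["motion"]}

```bash
ls; mkdir -p pics
cat > h.py <<'E'
import numpy as np, cv2
from cell import manip
def snap(n):
    c=manip.camera(n); np.savez(f'/tmp/{n}.npz',**c); return c
def load(n): return dict(np.load(f'/tmp/{n}.npz'))
def K(c):
    f=200/np.tan(np.radians(float(c['vfov']))/2); return f,float(c['cx']),float(c['cy']),float(c['k1'])
def cloud(c):
    f,cx,cy,k=K(c); v,u=np.mgrid[:400,:640]
    x,y=(u-cx)/f,(v-cy)/f; a,b=x.copy(),y.copy()
    for _ in range(20):
        s=1+k*(a*a+b*b); a,b=x/s,y/s
    z=c['range_z']; P=np.stack([a*z,b*z,z],-1); T=c['cam_to_world']
    W=P@T[:3,:3].T+T[:3,3]; W[z==0]=np.nan; return W
def save(c,name,box=None,s=1):
    im=c['frame'][...,::-1]
    if box: u0,v0,u1,v1=box; im=im[v0:v1,u0:u1]
    cv2.imwrite(f'pics/{name}.png',cv2.resize(np.ascontiguousarray(im),None,fx=s,fy=s,interpolation=cv2.INTER_CUBIC))
E
python3 - <<'E'
from h import *
s=manip.read_state(); print({k:np.round(v,3) for k,v in s.items()})
for n in('scene','top'):
    c=snap(n); save(c,n); print(n,K(c),c['cam_to_world'].round(3).tolist())
E
```

```text
pics
{'clock': np.float64(0.0), 'joints': array([-1.363,  0.3  ,  1.522, -0.   ,  1.321, -0.067]), 'qd': array([ 0.001, -0.001, -0.   ,  0.   ,  0.   ,  0.002]), 'effort': array([ 1.0000e-03, -5.3180e+01, -3.5274e+01,  7.1000e-02,  2.4000e-02,
       -0.0000e+00]), 'eef_pos': array([ 149.193, -529.11 ,  204.896]), 'eef_rot': array([-3.14 , -0.   ,  0.275]), 'wrist_force': array([-0.351,  0.34 , -0.614]), 'moment': array([ 0.04 , -0.024,  0.008]), 'finger_force': np.float64(0.0), 'finger_gap': np.float64(93.666)}
scene (np.float64(451.723294579677), 321.6931771541961, 200.27326232236163, -0.002067819629330245) [[-0.71, -0.271, 0.65, -215.535], [-0.705, 0.276, -0.654, 760.467], [-0.002, -0.922, -0.387, 565.092], [0.0, 0.0, 0.0, 1.0]]
top (np.float64(374.37658136385687), 316.38567186396983, 202.34417380836976, 0.012716870681794824) [[-0.106, -0.973, 0.207, 340.405], [-0.994, 0.103, -0.026, 1.863], [0.004, -0.209, -0.978, 928.196], [0.0, 0.0, 0.0, 1.0]]
```

View pics/scene.png

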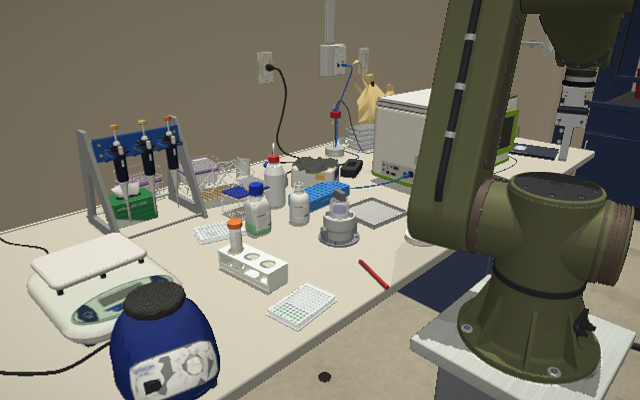

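View pics/top.png

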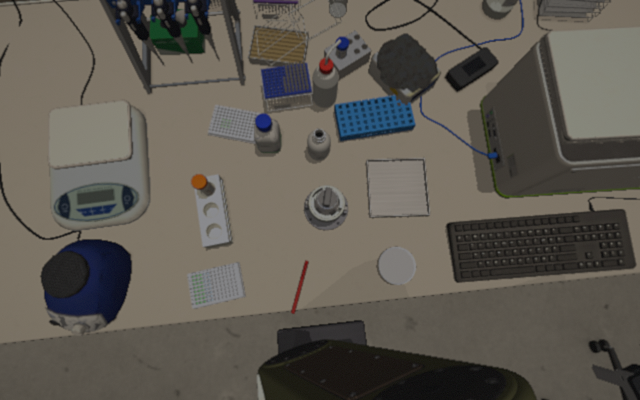

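Top view: the bucket with its cap is at about (326,205), the rack at (210,212) with the tall tube's orange cap at (200,182), the tray at (397,188), and the petri dish at (397,265). The bottles are behind, at (265,135) and (318,145). Next I'll enlarge this area.

Run:
```python
from h import *
c=load('top'); save(c,'topc',(285,165,365,245),7)
s=load('scene'); 
W=cloud(c); WS=cloud(s)
def reg(W,u0,v0,u1,v1): return W[v0:v1,u0:u1].reshape(-1,3)
for nm,W_,b in(('top',W,(295,165,365,240)),('scene',WS,(310,180,370,255))):
    p=reg(W_,*b); p=p[~np.isnan(p[:,0])]
    print(nm,np.histogram(p[:,2],bins=np.arange(-5,160,5)))
    for lo,hi in((66,74),(126,145),(110,125)):
        q=p[(p[:,2]>lo)&(p[:,2]<hi)]; 
        if len(q)>5:print(lo,hi,len(q),q.mean(0).round(1),q.min(0).round(1),q.max(0).round(1),(cv2.minAreaRect(q[:,:2].astype(np.float32))))
# rack top, tray
for nm,W_ ,b in(('top',W,(185,165,240,255)),('scene',WS,(210,210,295,295))):
    p=reg(W_,*b); q=p[(p[:,2]>44)&(p[:,2]<52)]; print('rack',nm,len(q),cv2.minAreaRect(q[:,:2].astype(np.float32)),np.median(q[:,2]))
    q=p[(p[:,2]>108)&(p[:,2]<125)]; print('tall',len(q),q.mean(0),q.min(0),q.max(0))
for nm,W_,b in(('top',W,(358,150,440,225)),('scene',WS,(340,190,415,230))):
    p=reg(W_,*b); q=p[(p[:,2]>8)&(p[:,2]<20)];print('tray',nm,len(q),cv2.minAreaRect(q[:,:2].astype(np.float32)))
```

```text
top (array([2652, 1088,  299,    6,    4,    1,    4,   12,   79,   45,   16,
         23,   33,   33,  338,  108,    8,   10,    4,   12,    6,   33,
         53,  189,   23,    4,    2,   45,   69,    0,    0,    0]), array([ -5,   0,   5,  10,  15,  20,  25,  30,  35,  40,  45,  50,  55,
        60,  65,  70,  75,  80,  85,  90,  95, 100, 105, 110, 115, 120,
       125, 130, 135, 140, 145, 150, 155]))
66 74 427 [515.8 -42.8  69. ] [477.3 -86.6  66.1] [562.4  -2.7  73.8] ((519.9531860351562, -44.75292205810547), (82.4180908203125, 84.59752655029297), 83.95060729980469)
126 145 115 [519.  -44.4 135.4] [499.8 -54.6 127.5] [537.7 -35.3 138.8] ((519.4541015625, -44.470703125), (13.894516944885254, 39.21002197265625), 75.82791137695312)
110 125 216 [517.7 -43.3 113.2] [495.7 -67.4 110.1] [542.3 -21.8 124. ] ((519.9774780273438, -43.49092102050781), (45.264312744140625, 44.33901596069336), 65.23828125)
scene (array([1393,  756,  317,  139,  107,  119,  117,  342,  232,   65,   52,
         60,   61,   70,  172,   41,   35,   37,   37,   29,   36,   43,
         39,   64,   21,   25,   19
[... 798 characters left out ...]
7.69703674316406, 62.6493034362793), 5.538592338562012) 47.21496700783132
tall 205 [586.3994306  235.32691078 118.80253688] [570.96417822 219.5286121  108.26138997] [604.87738909 253.61878297 122.78308383]
rack scene 905 ((602.373046875, 168.2443389892578), (169.09478759765625, 346.75030517578125), 45.06715774536133) 47.53236042138087
tall 145 [581.8310414  242.79750646 117.21115723] [569.80154813 223.88319841 108.13906932] [605.58158505 257.06668069 122.43166735]
tray top 349 ((553.3289794921875, -231.15525817871094), (150.6741485595703, 150.99900817871094), 85.67914581298828)
tray scene 218 ((547.588623046875, -243.2869415283203), (174.46165466308594, 295.1489562988281), 46.11870574951172)
```

View pics/topc.png

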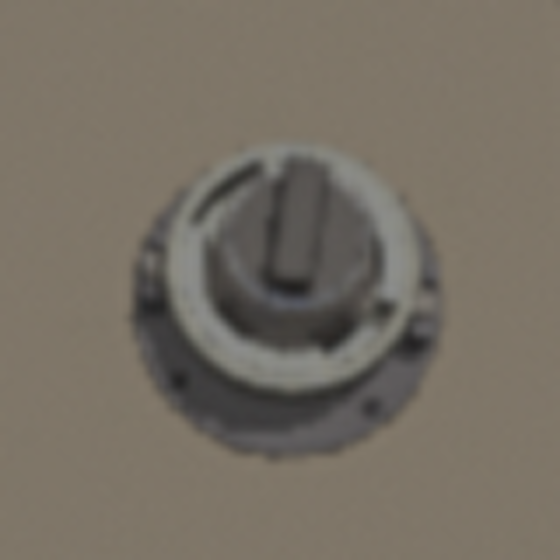

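The crop shows the bar's top at about (300,220), long axis near image-vertical. That agrees with the depth fit: bar centre (519,-44), height 137, axis about -13.5°. Next I'll move above it and check with the wrist camera.

Request:
servo_tool:
  motion:
    - [[0.74,0.97,0.1,0,0,-0.1625,0],[0.74,0.97,0.1,0,0,-0.1625,0],[0.74,0.97,0.1,0,0,-0.1625,0],[0.74,0.97,0.1,0,0,-0.1625,0],[0.74,0.97,0.1,0,0,-0.1625,0],[0.74,0.97,0.1,0,0,-0.1625,0],[0.74,0.97,0.1,0,0,-0.1625,0],[0.74,0.97,0.1,0,0,-0.1625,0],[0.74,0.97,0.1,0,0,-0.1625,0],[0.74,0.97,0.1,0,0,-0.1625,0]]
  newtons: 25

```text
clock: 1.1
eef_pos: [448.1, -136.7, 245.9]
eef_rot: [3.142, -0.0, -0.236]
wrist_force: [0.3, -1.2, -0.8]
finger_gap: 94.0
finger_force: 0.0
```

Request:
servo_tool:
  motion:
    - [[0.12,0.16,0.018,0,0,0,0],[0.12,0.16,0.018,0,0,0,0],[0.12,0.16,0.018,0,0,0,0],[0.12,0.16,0.018,0,0,0,0],[0.12,0.16,0.018,0,0,0,0]]

```text
clock: 1.6
eef_pos: [506.8, -59.5, 254.5]
eef_rot: [3.141, 0.001, -0.236]
wrist_force: [-1.3, -0.4, -0.2]
finger_gap: 94.1
finger_force: 0.0
```

Run:
```python
from h import *
s=manip.read_state(); print(s['eef_pos'],s['eef_rot'],s['wrist_force'],s['qd'].round(3))
c=snap('wrist'); save(c,'w1'); W=cloud(c).reshape(-1,3); W=W[~np.isnan(W[:,0])]
p=W[(abs(W[:,0]-519)<60)&(abs(W[:,1]+44)<60)]
for lo,hi in((66,73),(130,142)):
    q=p[(p[:,2]>lo)&(p[:,2]<hi)]
    if len(q)>5:print(lo,len(q),q.mean(0).round(1),np.median(q[:,2]),cv2.minAreaRect(q[:,:2].astype(np.float32)),cv2.minEnclosingCircle(q[:,:2].astype(np.float32)))
```

```text
[506.79799692 -59.46670651 254.4563267 ] [ 3.14141652e+00  6.69508118e-04 -2.36478268e-01] [-1.26105489 -0.41892054 -0.15917175] [-0.015 -0.007  0.     0.001 -0.001  0.002]
66 1506 [525.9 -46.2  69.4] 69.5072429226451 ((520.7534790039062, -43.104766845703125), (84.93011474609375, 84.4388656616211), 76.86425018310547) ((520.8237915039062, -43.097259521484375), 42.95098876953125)
130 537 [521.9 -43.7 136. ] 136.2663289548043 ((520.9263305664062, -43.35868453979492), (13.413793563842773, 40.20368576049805), 75.43840789794922) ((520.9241333007812, -43.227691650390625), 20.361045837402344)
```

View pics/w1.png

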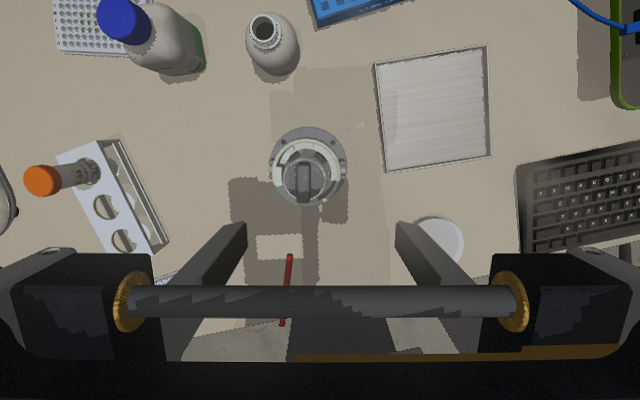

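The wrist view shows the cap's bar at about (303,183), with rack, tray and bottles where the top view put them. The bar fits at (520.9,-43.3), against (519.5,-44.5) from the top camera, so I'll use the mean. I'll descend around the bar and check.

Request:
servo_tool:
  motion:
    - [[0.027,0.0315,0,0,0,-0.005,0],[0.027,0.0315,-0.06,0,0,-0.005,0],[0.027,0.0315,-0.12,0,0,-0.005,0.3],[0.027,0.0315,-0.18,0,0,-0.005,0.5],[0.027,0.0315,-0.23,0,0,-0.005,0.5],[0.027,0.0315,-0.26,0,0,-0.005,0.5],[0.027,0.0315,-0.276,0,0,-0.005,0.5],[0.027,0.0315,-0.276,0,0,-0.005,0.5],[0.027,0.0315,-0.276,0,0,-0.005,0.5]]
  newtons: 5

```text
clock: 2.55
eef_pos: [521.1, -43.5, 117.6]
eef_rot: [-3.141, -0.001, -0.252]
wrist_force: [0.5, 0.1, 0.4]
finger_gap: 47.2
finger_force: 0.0
```

Request:
servo_tool:
  motion:
    - [[0,0,0,0,0,0,1],[0,0,0,0,0,0,1],[0,0,0,0,0,0,1],[0,0,0,0,0,0,1],[0,0,0,0,0,0,1],[0,0,0,0,0,0,1]]
  newtons: 5

```text
clock: 3.15
eef_pos: [520.9, -43.1, 116.9]
eef_rot: [3.141, -0.0, -0.251]
wrist_force: [-0.0, -1.6, 1.9]
finger_gap: 13.7
finger_force: 5.0
```

Request:
servo_tool:
  motion:
    - [[0,0,0,0,0,0,1],[0,0,0,0,0,0,1],[0,0,-0.002,0,0,0,1],[0,0,-0.004,0,0,0,1],[0,0,-0.006,0,0,0,1],[0,0,-0.007,0,0,0,1],[0,0,-0.007,0,0,0,1],[0,0,-0.007,0,0,0,1]]
  newtons: 40

```text
clock: 3.95
eef_pos: [520.9, -43.0, 113.3]
eef_rot: [-3.142, -0.0, -0.251]
wrist_force: [0.3, -0.7, 3.8]
finger_gap: 14.1
finger_force: 40.0
```

Request:
servo_tool:
  motion:
    - [[0,0,-0.002,0,0,0,1],[0,0,-0.003,0,0,0,1],[0,0,-0.003,0,0,0,1]]

```text
clock: 4.25
eef_pos: [520.9, -43.0, 111.7]
eef_rot: [-3.142, -0.0, -0.251]
wrist_force: [0.5, -0.7, 4.3]
finger_gap: 13.4
finger_force: 40.0
```

Request:
servo_tool:
  motion:
    - [[0,0,-0.002,0,0,0,1],[0,0,-0.003,0,0,0,1],[0,0,-0.003,0,0,0,1]]

```text
clock: 4.55
eef_pos: [520.9, -43.0, 110.2]
eef_rot: [3.142, -0.0, -0.251]
wrist_force: [-0.1, -1.3, 4.8]
finger_gap: 13.4
finger_force: 40.0
```

Request:
servo_tool:
  motion:
    - [[0,0,-0.002,0,0,0,1],[0,0,-0.0025,0,0,0,1],[0,0,-0.0025,0,0,0,1]]

```text
clock: 4.85
eef_pos: [520.9, -43.0, 109.0]
eef_rot: [-3.142, -0.0, -0.251]
wrist_force: [-0.4, -1.0, 4.6]
finger_gap: 13.7
finger_force: 40.0
```

Request:
servo_tool:
  motion:
    - [[0,0,-0.002,0,0,0,1],[0,0,-0.002,0,0,0,1],[0,0,-0.002,0,0,0,1]]

```text
clock: 5.15
eef_pos: [520.9, -43.0, 108.3]
eef_rot: [3.142, -0.0, -0.251]
wrist_force: [-1.4, -1.3, 7.7]
finger_gap: 13.9
finger_force: 40.0
```

Request:
servo_tool:
  motion:
    - [[0,0,-0.0005,0,0,0,1],[0,0,-0.001,0,0,0,1],[0,0,-0.001,0,0,0,1]]

```text
clock: 5.45
eef_pos: [521.0, -43.1, 108.2]
eef_rot: [3.142, -0.001, -0.251]
wrist_force: [-2.8, -1.7, 12.4]
finger_gap: 13.4
finger_force: 40.0
```

On the seat: 12.4 N, and z has stopped at 108.2. Now I'll twist counter-clockwise in stages.

Request:
servo_tool:
  motion:
    - [[0,0,0,0,0,0.015,1],[0,0,0,0,0,0.03,1],[0,0,0,0,0,0.045,1],[0,0,0,0,0,0.06,1],[0,0,0,0,0,0.06,1]]

```text
clock: 5.95
eef_pos: [521.5, -42.6, 108.2]
eef_rot: [-3.141, -0.002, -0.061]
wrist_force: [1.3, 1.9, 9.1]
finger_gap: 13.9
finger_force: 40.0
```

```bash
python3 -c "
from h import *
s=manip.read_state(); print(s['eef_rot'],s['wrist_force'],s['moment'],s['joints'])"
```

```text
[-3.14083971e+00 -1.86655340e-03 -6.14281454e-02] [1.32355645 1.9451129  9.12480806] [ 0.69866088 -0.31280677 -0.06741124] [-1.52043195e-01  3.43142430e-01  1.70480019e+00  1.03524567e-03
  1.09185950e+00  1.47970432e+00]
```

Request:
servo_tool:
  motion:
    - [[0,0,-0.0005,0,0,0.02,1],[0,0,-0.0005,0,0,0.045,1],[0,0,-0.0005,0,0,0.07,1],[0,0,-0.0005,0,0,0.09,1],[0,0,-0.0005,0,0,0.09,1]]

```text
clock: 6.45
eef_pos: [521.6, -42.6, 108.2]
eef_rot: [-3.141, -0.002, 0.222]
wrist_force: [0.7, 3.6, 11.5]
finger_gap: 13.7
finger_force: 40.0
```

Request:
servo_tool:
  motion:
    - [[0,0,0,0,0,0.02,1],[0,0,0,0,0,0.045,1],[0,0,0,0,0,0.07,1],[0,0,0,0,0,0.09,1],[0,0,0,0,0,0.115,1],[0,0,0,0,0,0.115,1]]

```text
clock: 7.05
eef_pos: [521.4, -42.5, 108.2]
eef_rot: [3.141, -0.002, 0.584]
wrist_force: [-0.7, 3.3, 13.5]
finger_gap: 13.7
finger_force: 40.0
```

Run:
```python
from h import *
s=manip.read_state(); print(s['eef_pos'],s['eef_rot'],s['wrist_force'],s['moment'])
c=snap('wrist'); save(c,'w2',(170,130,470,330),2.6)
c=snap('top'); save(c,'t2',(280,160,380,250),6)
```

```text
[521.4136053  -42.49911386 108.172795  ] [ 3.14132452e+00 -1.87587837e-03  5.83761184e-01] [-0.7094106   3.29769113 13.45197176] [0.87238206 0.19107248 0.04563683]
```

View pics/w2.png

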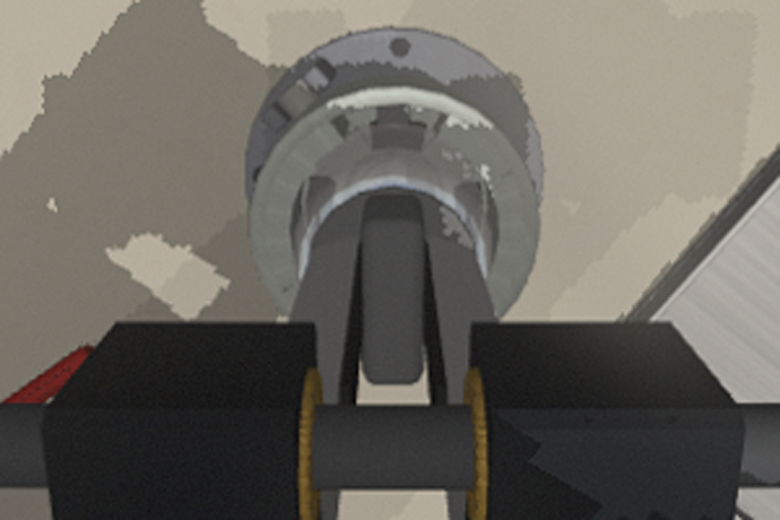

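The wrist view shows the bar gripped at (390,280) and a lug at (400,130) centred in the rim's gap. I'll lift straight up.

Request:
servo_tool:
  motion:
    - [[0,0,0.008,0,0,0,1],[0,0,0.016,0,0,0,1],[0,0,0.024,0,0,0,1],[0,0,0.032,0,0,0,1],[0,0,0.032,0,0,0,1]]

```text
clock: 7.65
eef_pos: [520.6, -43.1, 123.3]
eef_rot: [-3.141, 0.001, 0.581]
wrist_force: [-0.4, -0.5, -0.8]
finger_gap: 13.7
finger_force: 40.0
```

Request:
servo_tool:
  motion:
    - [[0,0,0.04,0,0,0,1],[0,0,0.08,0,0,0,1],[0,0,0.12,0,0,0,1],[0,0,0.15,0,0,0,1],[0,0,0.15,0,0,0,1],[0.01,-0.04,0.15,0,0,0,1],[0.02,-0.1,0.15,0,0,0,1],[0.03,-0.16,0.15,0,0,0,1],[0.04,-0.23,0.15,0,0,0,1],[0.05,-0.29,0.14,0,0,0,1]]

```text
clock: 8.65
eef_pos: [545.6, -189.6, 192.2]
eef_rot: [-3.141, 0.001, 0.581]
wrist_force: [-0.3, 0.4, -2.4]
finger_gap: 13.4
finger_force: 40.0
```

Request:
servo_tool:
  motion:
    - [[0.01,-0.06,-0.02,0,0,0,1],[0.015,-0.086,-0.06,0,0,0,1],[0.015,-0.086,-0.11,0,0,0,1],[0.015,-0.086,-0.15,0,0,0,1],[0.015,-0.086,-0.18,0,0,0,1],[0.015,-0.086,-0.2,0,0,0,1],[0.015,-0.086,-0.21,0,0,0,1],[0.015,-0.086,-0.21,0,0,0,1]]

```text
clock: 9.45
eef_pos: [553.3, -230.9, 87.9]
eef_rot: [-3.141, 0.0, 0.581]
wrist_force: [-0.1, 0.3, -0.9]
finger_gap: 13.8
finger_force: 40.0
```

Run:
```python
from h import *
s=manip.read_state(); print(s['eef_pos'],s['eef_rot'],s['wrist_force'],s['moment'])
c=snap('scene'); save(c,'s3',(290,150,430,260),5)
W=cloud(snap('wrist')).reshape(-1,3); q=W[(abs(W[:,0]-520)<18)&(abs(W[:,1]+43)<18)&(W[:,2]>60)]
print(len(q),q.mean(0) if len(q) else 0)
```

```text
[ 553.297248   -230.86708776   87.94531002] [-3.14122123e+00  2.13751548e-04  5.81219655e-01] [-0.13055524  0.33331524 -0.89941705] [-0.04321241 -0.03220105 -0.0489117 ]
3909 [524.21099145 -48.41585624  85.10945615]
```

View pics/s3.png

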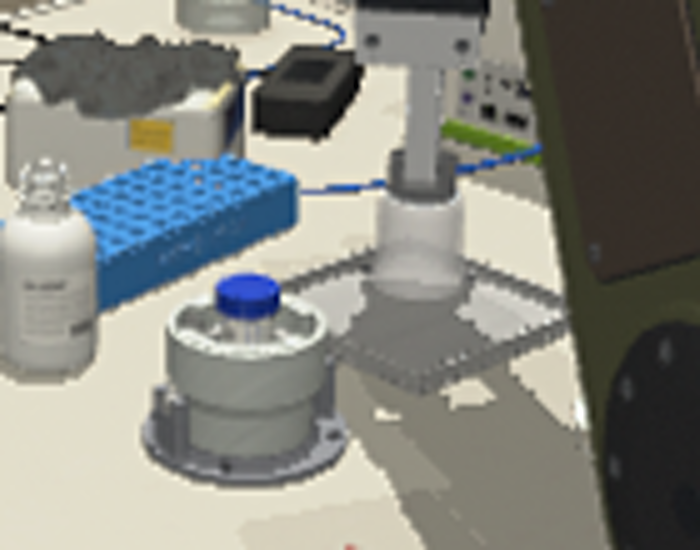

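The scene crop shows the cap held upright over the tray at (420,240), and the tube's blue cap standing in the bucket at (248,297). I'll lower the cap slowly to contact.

Request:
servo_tool:
  motion:
    - [[0,0,-0.015,0,0,0,1],[0,0,-0.026,0,0,0,1],[0,0,-0.034,0,0,0,1],[0,0,-0.037,0,0,0,1],[0,0,-0.04,0,0,0,1],[0,0,-0.041,0,0,0,1]]

```text
clock: 10.15
eef_pos: [553.4, -231.0, 67.7]
eef_rot: [3.142, -0.0, 0.581]
wrist_force: [-0.2, -0.0, -0.7]
finger_gap: 13.6
finger_force: 40.0
```

Request:
servo_tool:
  motion:
    - [[0,0,-0.001,0,0,0,1],[0,0,-0.002,0,0,0,1],[0,0,-0.002,0,0,0,1]]

```text
clock: 10.45
eef_pos: [553.4, -231.0, 66.8]
eef_rot: [3.142, -0.0, 0.581]
wrist_force: [-0.5, 0.2, -1.0]
finger_gap: 13.8
finger_force: 40.0
```

Request:
servo_tool:
  motion:
    - [[0,0,-0.001,0,0,0,1],[0,0,-0.002,0,0,0,1],[0,0,-0.002,0,0,0,1]]

```text
clock: 10.75
eef_pos: [553.5, -231.1, 66.1]
eef_rot: [3.141, -0.0, 0.581]
wrist_force: [-0.6, -0.1, 2.6]
finger_gap: 13.7
finger_force: 40.0
```

Request:
servo_tool:
  motion:
    - [[0,0,-0.001,0,0,0,1],[0,0,-0.001,0,0,0,1],[0,0,-0.001,0,0,0,1]]

```text
clock: 11.05
eef_pos: [553.6, -231.2, 66.0]
eef_rot: [3.141, -0.0, 0.581]
wrist_force: [-2.4, 0.7, 6.9]
finger_gap: 13.5
finger_force: 40.0
```

Landed. I'll open and retreat upward.

Request:
servo_tool:
  motion:
    - [[0,0,0.001,0,0,0,1],[0,0,0.001,0,0,0,0.5],[0,0,0.001,0,0,0,0.5],[0,0,0.001,0,0,0,0.5],[0,0,0.001,0,0,0,0.5],[0,0,0.01,0,0,0,0.5],[0,0,0.06,0,0,0,0.4],[0,0,0.14,0,0,0,0.3],[0,0,0.24,0,0,0,0.3],[0,0,0.3,0,0,0,0.3]]

```text
clock: 12.05
eef_pos: [553.8, -231.2, 219.5]
eef_rot: [3.138, -0.002, 0.581]
wrist_force: [0.4, -1.3, -0.4]
finger_gap: 65.7
finger_force: 0.0
```

Request:
servo_tool:
  motion:
    - [[-0.01,0.06,0.04,0,0,-0.03,0.2],[-0.03,0.15,0.06,0,0,-0.06,0.2],[-0.05,0.24,0.06,0,0,-0.1,0.2],[-0.06,0.32,0.06,0,0,-0.1,0.2],[-0.066,0.376,0.06,0,0,-0.1,0.2],[-0.066,0.376,0.06,0,0,-0.1,0.2],[-0.066,0.376,0.06,0,0,-0.1,0.2],[-0.066,0.376,0.06,0,0,-0.1,0.2]]

```text
clock: 12.85
eef_pos: [520.5, -43.8, 245.3]
eef_rot: [3.141, -0.0, 0.266]
wrist_force: [-0.3, -1.3, -0.7]
finger_gap: 75.3
finger_force: 0.0
```

Run:
```python
from h import *
s=manip.read_state(); print(s['eef_pos'],s['eef_rot'],s['wrist_force'])
c=snap('wrist'); save(c,'w4',None,1.25); W=cloud(c).reshape(-1,3); W=W[~np.isnan(W[:,0])]
p=W[(abs(W[:,0]-521)<55)&(abs(W[:,1]+43)<55)]
for lo,hi in((66,73),(90,98)):
    q=p[(p[:,2]>lo)&(p[:,2]<hi)]
    if len(q)>5:print(lo,len(q),np.median(q[:,2]),cv2.minAreaRect(q[:,:2].astype(np.float32)),cv2.minEnclosingCircle(q[:,:2].astype(np.float32)))
p=W[(abs(W[:,0]-536)<110)&(abs(W[:,1]-232)<60)]; q=p[(p[:,2]>44)&(p[:,2]<51)]
print('rack',len(q),cv2.minAreaRect(q[:,:2].astype(np.float32)),q.min(0),q.max(0))
```

```text
[520.45926982 -43.81626627 245.34086702] [ 3.14140983e+00 -4.64284536e-05  2.66201127e-01] [-0.33085994 -1.29450732 -0.66224821]
66 1655 69.53135725283977 ((520.9163818359375, -43.44633483886719), (84.90553283691406, 85.01842498779297), 83.55582427978516) ((520.7765502929688, -43.55994415283203), 42.91921615600586)
90 518 90.77920506210242 ((520.8544921875, -43.71913528442383), (32.48798751831055, 32.619808197021484), 42.09543991088867) ((521.0360717773438, -43.491661071777344), 16.771913528442383)
rack 5021 ((537.494384765625, 233.07615661621094), (168.94430541992188, 64.62960815429688), 5.551217079162598) [451.55860637 194.77372902  44.00000824] [624.53786619 272.36789423  50.96598513]
```

View pics/w4.png

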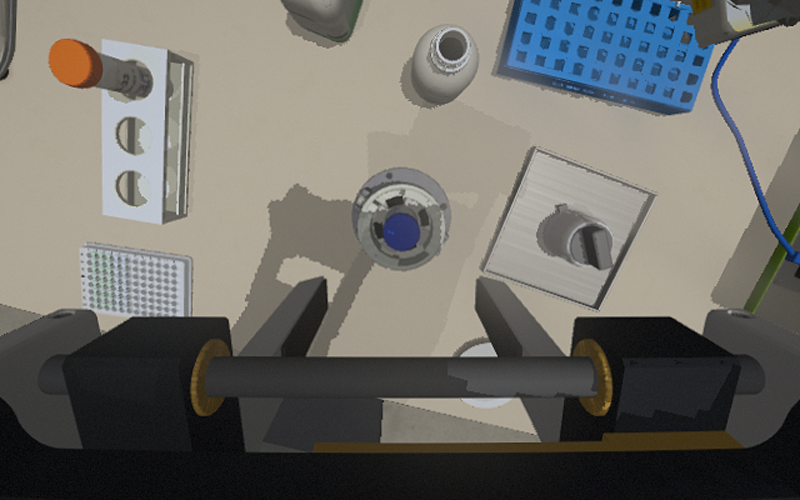

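The tray now holds the cap upright at (588,240), and the tube's blue cap is at (402,232). I'll descend and grip the tube's cap just above the rim.

Request:
servo_tool:
  motion:
    - [[0.001,0,-0.07,0,0,0,0.35],[0.001,0,-0.15,0,0,0,0.35],[0.001,0,-0.22,0,0,0,0.35],[0.001,0,-0.28,0,0,0,0.35],[0.001,0,-0.32,0,0,0,0.35],[0.001,0,-0.336,0,0,0,0.35],[0.001,0,-0.342,0,0,0,0.35],[0.001,0,-0.342,0,0,0,0.35],[0.001,0,-0.342,0,0,0,0.35]]
  newtons: 6

```text
clock: 13.8
eef_pos: [521.4, -43.2, 75.3]
eef_rot: [3.141, -0.001, 0.267]
wrist_force: [-0.4, 0.3, 0.1]
finger_gap: 61.1
finger_force: 0.0
```

Request:
servo_tool:
  motion:
    - [[0,0,0,0,0,0,1],[0,0,0,0,0,0,1],[0,0,0,0,0,0,1],[0,0,0,0,0,0,1],[0,0,0,0,0,0,1]]
  newtons: 6

```text
clock: 14.3
eef_pos: [521.0, -43.0, 74.4]
eef_rot: [3.141, -0.0, 0.267]
wrist_force: [0.4, 0.0, 1.1]
finger_gap: 35.0
finger_force: 6.0
```

Run:
```python
from h import *
from scipy.optimize import least_squares
for n in('wrist','top'):
    c=load(n); W=cloud(c); f,cx,cy,k=K(c)
    if n=='top': c=snap('top'); W=cloud(c)
    # model mask in image: rack plate pixels -> plane z=48 intersect rays
    T=c['cam_to_world']; d=W-T[:3,3]; t=(48-T[2,3])/d[...,2]; P=T[:3,3]+d*t[...,None]
    plate=(W[...,2]>44.5)&(W[...,2]<51)
    for h,(x,y) in dict(hole0=(485,228),hole1=(536.8,233.1)).items():
        m=(np.hypot(P[...,0]-x,P[...,1]-y)<25); X=P[m][:,:2]; s=plate[m].astype(float)
        r=least_squares(lambda q:1/(1+np.exp(-(np.hypot(X[:,0]-q[0],X[:,1]-q[1])-q[2])/1.0))-s,[x,y,18])
        print(n,h,m.sum(),r.x.round(1))
```

```text
wrist hole0 1198 [486.6 226.8  17.5]
wrist hole1 1323 [537.8 231.7  17.5]
top hole0 348 [484.1 226.5  17.8]
top hole1 339 [535.6 231.3  17.6]
```

Request:
servo_tool:
  motion:
    - [[0,0,0,0,0,0,1],[0,0,0,0,0,0,1],[0,0,0.01,0,0,0,1],[0,0,0.03,0,0,0,1],[0,0,0.07,0,0,0,1],[0,0,0.12,0,0,0,1],[0,0,0.17,0,0,0,1],[0,0,0.2,0,0,0,1],[0,0,0.2,0,0,0,1]]
  newtons: 25

```text
clock: 15.25
eef_pos: [521.7, -43.1, 176.8]
eef_rot: [3.14, -0.004, 0.267]
wrist_force: [0.5, 0.1, -1.3]
finger_gap: 34.5
finger_force: 25.0
```

Request:
servo_tool:
  motion:
    - [[-0.01,0.05,0,0,0,0,1],[-0.03,0.13,0,0,0,0,1],[-0.06,0.21,0,0,0,0,1],[-0.09,0.29,0,0,0,0,1],[-0.11,0.37,0,0,0,0,1],[-0.13,0.45,0,0,0,0,1],[-0.14,0.51,0,0,0,0,1],[-0.14,0.54,0,0,0,0,1],[-0.14,0.54,0,0,0,0,1],[-0.14,0.54,0,0,0,0,1]]

```text
clock: 16.25
eef_pos: [451.0, 226.2, 173.8]
eef_rot: [3.141, 0.001, 0.267]
wrist_force: [-0.3, 0.5, -0.8]
finger_gap: 34.2
finger_force: 25.0
```

Run:
```python
from h import *
from scipy.optimize import least_squares
s=manip.read_state(); print(s['eef_pos'],s['eef_rot'],s['wrist_force'],s['joints'].round(2))
c=snap('wrist'); W=cloud(c); save(c,'w5')
T=c['cam_to_world']; d=W-T[:3,3]; t=(48-T[2,3])/d[...,2]; P=T[:3,3]+d*t[...,None]
plate=(W[...,2]>44.5)&(W[...,2]<51)
for h,(x,y) in dict(hole0=(485.5,227.5),hole1=(537,232)).items():
    m=(np.hypot(P[...,0]-x,P[...,1]-y)<24); X=P[m][:,:2]; sv=plate[m].astype(float)
    r=least_squares(lambda q:1/(1+np.exp(-(np.hypot(X[:,0]-q[0],X[:,1]-q[1])-q[2])/1.0))-sv,[x,y,18])
    print(h,m.sum(),r.x.round(1),W[m][:,2].max())
```

```text
[450.96330453 226.22862858 173.77146662] [3.14127696e+00 8.55780243e-04 2.66837107e-01] [-0.30369651  0.51031802 -0.7502776 ] [ 0.39  0.23  1.69 -0.    1.23  1.7 ]
hole0 1752 [485.6 228.7  17.6] 49.67499282679961
hole1 1960 [537.  233.7  17.8] 49.73646647344458
```

View pics/w5.png

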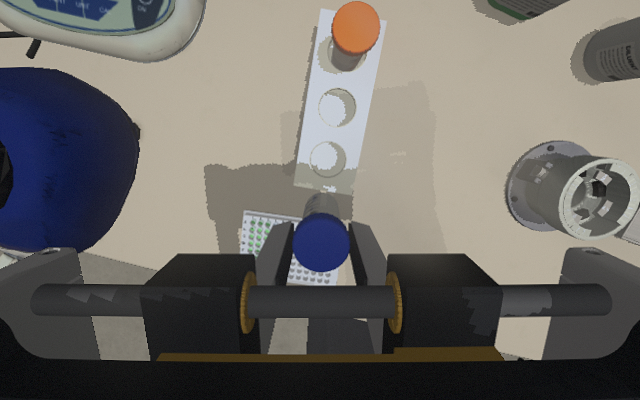

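The wrist view shows the tube held upright at (320,240) and free hole0 at (327,158). Its fitted centre is (485.6,228.7), which agrees with the top camera. I'll insert it.

Request:
servo_tool:
  motion:
    - [[0.03,0.004,0,0,0,0,1],[0.06,0.004,0,0,0,0,1],[0.069,0.004,-0.02,0,0,0,1],[0.069,0.004,-0.06,0,0,0,1],[0.069,0.004,-0.1,0,0,0,1],[0.069,0.004,-0.113,0,0,0,1],[0.069,0.004,-0.125,0,0,0,1],[0.069,0.004,-0.135,0,0,0,1],[0.069,0.004,-0.14,0,0,0,1],[0.069,0.004,-0.14,0,0,0,1]]

```text
clock: 17.3
eef_pos: [485.4, 229.0, 104.3]
eef_rot: [-3.142, -0.0, 0.267]
wrist_force: [0.6, 0.6, -0.5]
finger_gap: 34.3
finger_force: 25.0
```

Entered freely. I'll go on down to about 71, then feel for the floor.

Request:
servo_tool:
  motion:
    - [[0,0,-0.015,0,0,0,1],[0,0,-0.03,0,0,0,1],[0,0,-0.045,0,0,0,1],[0,0,-0.055,0,0,0,1],[0,0,-0.062,0,0,0,1],[0,0,-0.066,0,0,0,1],[0,0,-0.066,0,0,0,1]]

```text
clock: 18.0
eef_pos: [486.2, 229.2, 72.4]
eef_rot: [-3.141, -0.002, 0.267]
wrist_force: [-1.2, -2.1, 10.7]
finger_gap: 34.1
finger_force: 25.0
```

Request:
servo_tool:
  motion:
    - [[0,0,-0.001,0,0,0,1],[0,0,-0.002,0,0,0,1],[0,0,-0.002,0,0,0,1]]

```text
clock: 18.3
eef_pos: [486.6, 229.4, 72.4]
eef_rot: [-3.141, -0.004, 0.267]
wrist_force: [-2.8, -2.0, 18.9]
finger_gap: 34.2
finger_force: 25.0
```

Request:
servo_tool:
  motion:
    - [[0,0,0.003,0,0,0,1],[0,0,0.003,0,0,0,1]]

```text
clock: 18.5
eef_pos: [485.8, 229.2, 72.4]
eef_rot: [-3.141, -0.002, 0.267]
wrist_force: [0.3, -0.6, 7.1]
finger_gap: 34.3
finger_force: 25.0
```

Run:
```python
from h import *
s=manip.read_state(); print(s['eef_pos'],s['eef_rot'],s['wrist_force'],s['moment'])
c=load('scene')
def blue(c,x,y):
    W=cloud(c); F=c['frame'].astype(int); m=(F[...,2]>F[...,0]+50)&(np.hypot(W[...,0]-x,W[...,1]-y)<35)&(W[...,2]>60)
    z=W[m][:,2]; print(m.sum(),np.percentile(z,[2,50,90,98]) if m.sum() else '')
blue(c,520,-42)
c=snap('scene'); blue(c,486,232); 
W=cloud(c); m=(abs(W[...,2]-48)<4)&(np.hypot(W[...,0]-536,W[...,1]-232)<90); print('rack z',np.median(W[m][:,2]))
save(c,'s6',(200,200,310,300),6)
w=snap('wrist'); blue(w,486,229)
```

```text
[485.83978205 229.16077035  72.38913427] [-3.14147931e+00 -1.52295708e-03  2.66908975e-01] [ 0.25809379 -0.62679822  7.06674543] [-0.11206713  0.03280653 -0.03191284]
96 [78.83870219 88.92575603 90.86300048 91.45477473]
97 [77.55206794 87.48455482 89.29425907 89.8407291 ]
rack z 47.52707274460113
2332 [87.17834713 88.4945536  89.2632471  89.65875837]
```

View pics/s6.png

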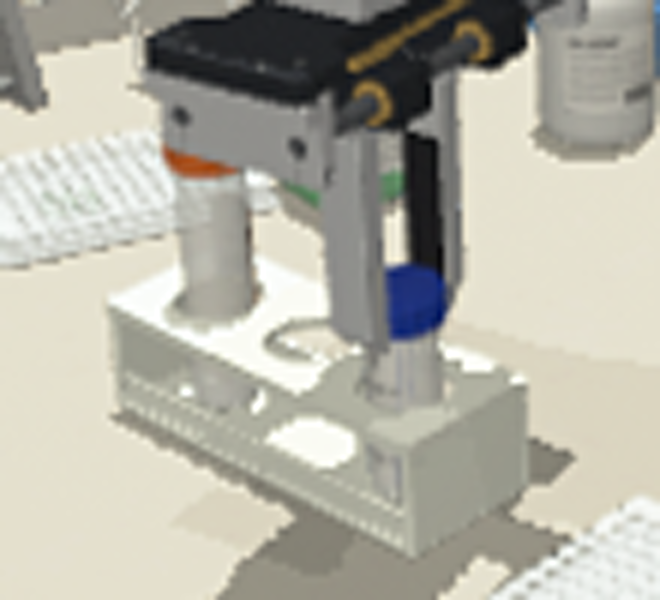

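The crop shows the tube upright in the end hole, blue cap at (415,300) and its foot visible through the rack's side. Its top measures about 89 mm, which is what standing on the floor should give. I'll relieve the force, release and rise.

Request:
servo_tool:
  motion:
    - [[0,0,0.001,0,0,0,1],[0,0,0.0015,0,0,0,1],[0,0,0.0015,0,0,0,0.4],[0,0,0.0015,0,0,0,0.4],[0,0,0.0015,0,0,0,0.4],[0,0,0.0015,0,0,0,0.4],[0,0,0.02,0,0,0,0.35],[0,0,0.06,0,0,0,0.35],[0,0,0.14,0,0,0,0.35],[0,0,0.22,0,0,0,0.35]]

```text
clock: 19.6
eef_pos: [485.0, 228.9, 183.5]
eef_rot: [3.142, 0.001, 0.267]
wrist_force: [0.5, 0.4, -0.1]
finger_gap: 61.2
finger_force: 0.0
```

Request:
servo_tool:
  motion:
    - [[-0.06,0,0.06,0,0,0,0.3],[-0.1,0,0.06,0,0,0,0.3],[-0.1,0,0.06,0,0,0,0.3],[-0.1,0,0.06,0,0,0,0.3]]

```text
clock: 20.0
eef_pos: [435.5, 229.0, 212.2]
eef_rot: [-3.142, -0.001, 0.267]
wrist_force: [0.1, -1.1, 0.4]
finger_gap: 65.7
finger_force: 0.0
```

Run:
```python
from h import *
s=manip.read_state(); print(s['eef_pos'],s['wrist_force'],s['clock'])
w=snap('wrist'); W=cloud(w); F=w['frame'].astype(int)
m=(F[...,2]>F[...,0]+50)&(np.hypot(W[...,0]-486,W[...,1]-229)<35)&(W[...,2]>60); q=W[m]
print(len(q),np.median(q,0),np.percentile(q[:,2],98))
w=w['frame']; c=snap('top')['frame'][150:300,170:450]
import cv2
im=np.vstack([cv2.resize(w,(560,350)),cv2.resize(c,(467,250))[:, :467] if 0 else np.pad(cv2.resize(c,(467,250)),((0,0),(0,93),(0,0)))])
cv2.imwrite('pics/f.png',im[...,::-1])
```

```text
[435.50598185 229.04283452 212.20932816] [ 0.09245572 -1.14042681  0.35712121] 20.0
858 [486.53147899 228.76233017  88.56739787] 90.0030048600294
```

View pics/f.png

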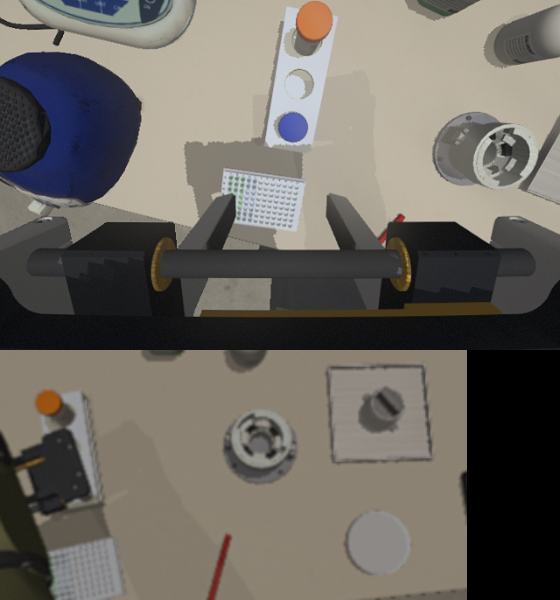

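The picture shows the tube in the end hole at (293,127), the bucket empty at (260,440), and the cap upright in the tray at (383,408). Nothing else has moved, so I'll hand in.

```bash
python3 -c "
from cell import manip
print(manip.sign_off())"
```

```text
the job is handed in; nothing more can be done
None
```

The job is handed in at about 20 s on the robot's clock: the bucket is open, the cap stands upright in the tray, the tube is upright on the floor of the rack's free end hole (hole0), and everything else looked undisturbed in the last pictures.

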